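# Shut the drawer and the door of the small-parts units

## Task

On the hearing-aid repair bench, push the pulled-out clear drawer fully home, flush with its unit, and push the small side-hung cupboard door fully shut, in either order. Push gently with the fingertips, without slamming; grip and lift nothing, leave the other things where they stand, and finish clear of everything.

Things in the scene. Friction and masses are not known exactly. Their poses are not given: they have to be found in the camera images.
- drawer_unit: Black plastic unit, fixed, 160 deep (x) x 120 wide x 110 mm high; one of three alike, side by side 150 mm apart in any order on a 12 mm board. Origin: centre of its underside, 12 mm above the bench; x points into the unit, y left, z up; front plane at x = -80 mm. Lower drawer fixed shut; upper slot (z = 56 to 106 mm) holds the loose drawer.
- drawer: Loose clear plastic drawer, 155 deep x 106 wide x 46 mm high, about 150 g, open on top, 3 mm side play. Origin: centre of its underside, axes as drawer_unit. Starts 30 to 65 mm out. Fully home it meets the rear wall, its front flush with the unit's front, its origin at x = -2.5, y = 0, z = 56 mm in drawer_unit's frame. Light friction, stays where it is left.
- drawer_front (a point): Centre of the drawer's flat front face, 23 mm above the drawer's underside; axes as the drawer (x points into the unit). A thin lip, 40 mm wide and 5 mm high, sticks out 8 mm along the bottom edge of the face.
- door_unit: The same black unit shape and size as drawer_unit (same origin and axes), but a small cupboard with a side-hung door.
- door (a joint): Opening angle (rad) of the plain grey cupboard door: 0 shut against the unit's front, stop at 1.5 (standing out towards the robot). Upright hinge on the left (+y) edge. Starts at 0.6 to 1.25; slight friction (0.03 N m) keeps it where it is left; no latch, no spring.
- door_hinge (a point): Point on the hinge line at mid height of the door (58 mm above the unit's underside), in the unit's front plane, 58 mm left (+y) of its centre. Axes turn with the door: -y along the panel to the free edge, -x out of the outer face. Panel 116 mm long from the hinge, 88 mm high; outer face 10 mm in front of the hinge line.
- door_face (a point): Point on the door's outer face, 75 mm from the hinge line, at mid height; axes as door_hinge. The outer face is the one to push. A steel knob, 10 mm diameter, stands 12 mm out of the outer face at mid height, 106 mm from the hinge.
- jar: small white screw-top jar, 36 mm diameter, 45 mm high, standing just in front of the third unit (both drawers shut). Bystander, to be left alone. Origin: centre of its underside.
- screwdriver: small screwdriver, 110 mm long, lying across the bench in front of the drawer unit, lower than the drawer. Bystander, to be left alone. Origin: a point on its handle-to-tip axis.
- case: grey hearing-aid case, a rounded block 70 x 50 x 28 mm, on the mat nearer the robot. Bystander, to be left alone. Origin: centre of its underside.
- dropper: white dropper bottle, 28 mm diameter, 70 mm high, standing on the mat nearer the robot. Bystander, to be left alone. Origin: centre of its underside.
- pick_pot: pot of wooden picks, 44 mm diameter, 75 mm high, beside the row on the left (+y). Bystander, to be left alone. Origin: centre of its underside.
- tin: bare metal tin, 52 mm diameter, 50 mm high, beside the row on the right (-y). Bystander, to be left alone. Origin: centre of its underside.
Not all that is in view belongs to the job. What is meant by the drawer is not yellow, and is the smaller of those in its own colour.

How it is judged:
At the end, for the whole second after the job is handed in: The drawer sits in its slot within 4 mm of fully home and at rest, the door is within 0.04 rad of shut, and every other listed thing is within 30 mm of where it began (x of drawer in the frame of drawer_unit above -0.0065 m and z of drawer in the frame of drawer_unit between 0.052 and 0.06 m and linear speed of drawer below 0.02 m/s and value of joint door below 0.04 rad and distance of each of jar, screwdriver, case, dropper, pick_pot, tin from where it was at the start of the episode below 0.03 m); the robot touches nothing.
It fails at once if a bystander is lifted, carried or shoved more than 30 mm (distance of any of jar, screwdriver, case, dropper, pick_pot, tin from where it was at the start of the episode above 0.03 m).
It fails at once if a standing bystander is tipped over (angle between any of jar, dropper, pick_pot, tin's own z axis and vertical above 0.6 rad).
It fails at once if the drawer is lifted 12 mm or pulled more than 80 mm out of its slot (z of drawer in the frame of drawer_unit above 0.068 m or x of drawer in the frame of drawer_unit below -0.0825 m).
It fails at once if the drawer is slammed (faster than 0.5 m/s) (linear speed of drawer above 0.5 m/s).
It fails at once if the door is slammed (faster than 5 rad/s) (velocity of joint door below -5 rad/s).
It also fails if it takes over 48 s, if anything falls off the work surface, if the arm or the gripper's body presses on something with over 40 N, if the wrist force passes 120 N, or if a joint passes its speed limit or range.

## Robot

A 7-joint arm with a two-finger parallel gripper is mounted at the origin on the work surface. World frame = base frame: x ahead of the robot, y to its left, z up, the work surface at z = 0. Lengths are in m, angles in rad, forces in N, time in s.
With the tool pointing down it reaches from about 0.4 to 0.875 m from the base axis. Payload 19.3 kg.
Tool frame: the origin (TCP) lies at the very end of the fingers, on their centre line; the grasp point (between the pads) lies 19 mm behind it; z points along the fingers, y is the line along which they close (so a half turn about z gives the same grasp; the last joint's range is limited). The gripper opens to 85 mm and grips with 20 to 120 N. Pads are 22 mm wide; open, the fingers measure 114 mm over their backs; the gripper's body (76 mm by 85 mm) begins 54 mm behind the grasp point. The pads swing forward as they close: fully open they stand 13 mm farther back than shut.
Start: joints at [-1.303, 0.521, -0.036, 1.599, 0.021, 1.021, -0.113], TCP at [0.207, 0.59, 0.231] pointing down, gripper open.
Joint ranges: [-2.91, 2.91], [-0.3, 2.13], [-1.5, 1.42], [0.17, 2.43], [-1.26, 4.41], [0.16, 1.93], [-2.52, 2.52]. Speed limits (rad/s): [1.89, 1.89, 2.39, 2.39, 3.01, 3.01, 3.01].

## Interface

Orientations are given as [roll, pitch, yaw] about the fixed x, y, z axes, in that order (R = Rz(yaw) Ry(pitch) Rx(roll)).
In Python, from workcell import bot gives the robot as it stands.
- The arm moves only by the tool servo_tool, never from a script. Its argument "plan" is a list of rows, each a list of 7 numbers: the finger opening in cm, from 0 to 8.54, then the shift along the tool's x, y, z in cm, then the turn, a rotation vector about the tool's x, y, z in degrees. In form: [[fingers, x, y, z, wx, wy, wz], ...]. A call has 1 to 10 rows; each row is the pose to reach, as a shift and turn from the pose commanded when the call began, along the tool's axes at that moment; what a row does not reach only later rows make up. A row lasts 1/10 s, in which the tool goes at most 50 mm and 8.59 degrees, less where a joint would pass 70% of its speed; a pose out of reach is approached as far as the arm can. A call with a gripper value outside its range is refused whole. The fingers move at their own pace and stop on an object; "force" is the grip in N (left out, the last holds). Time passes only in rows, so rows that repeat a pose let the fingers close. It gives the time, the measured TCP pose, the force, the opening and the grip force at its end, in the units of the state.
- bot.observe(): the state, without advancing time (a new reading comes with each control period).
- bot.grab_frame(name): name is "scene" or "top"; returns a dict with "frame" (420x560x3 uint8, blue, green, red), "mtx" (3x3 intrinsics, pixels), "R" (3x3) and "t" (3): a world point X has camera coordinates R X + t. Camera axes: x right, y down, z forward; pixel columns grow to the right and rows downward; lengths in m; the calibration is good to about 2 mm. A picture is of the moment at which its call begins. There is no depth.
- bot.job_done(): hands the job in; it is judged then, once.
The state is a dict: "clock": time; "qpos": joint angles; "qd": joint speeds; "joint_efforts": joint torques, N m; "position": TCP position; "tool_rot": TCP orientation; "force": force on the tool from outside, world axes, zero at the start; "moment": the same for the moment, N m; "grip_width": finger opening in m; "finger_force": force on a finger pad.
Only numpy, scipy, OpenCV 4.12 (cv2) and the standard library are available. Lean on these libraries where they do the work, as an engineer would, in place of code of your own. Each camera call takes 0.05 s, during which the arm holds its last target. There are 200 camera calls.

## Working session

There is one attempt and no reset: what is moved stays moved. The work goes in short steps, Python scripts to look and compute and a tool call to move; the robot and the scene stay as the last step left them, time stands still between calls to the robot, and variables do not carry over. Pictures are saved under pics/ and viewed, at most 10 in all, crops included, and the job is handed in when it is done.

Besides the shell and the picture viewer there is one more tool, called after "Call:" in YAML: its name, and indented under it one key for each argument. servo_tool: Moves the arm, as the interface text tells. Its arguments: {"type":"object","properties":{"plan":{"type":"array","items":{"type":"array","items":{"type":"number"}}},"force":{"type":"number"}},"required":["plan"]}

```bash
mkdir -p pics; python3 - <<'E'
from workcell import bot
import cv2,numpy as np
for n in("scene","top"):
    f=bot.grab_frame(n);cv2.imwrite(f"pics/{n}0.png",f["frame"]);np.savez(n+"0.npz",**f)
    print(n,f["mtx"].tolist(),(-f["R"].T@f["t"]).round(3),f["R"].round(3).tolist())
print(bot.observe())
E
```

```text
scene [[511.71362571058205, 0.0, 287.3120684181942], [0.0, 511.71362571058205, 208.89947764778026], [0.0, 0.0, 1.0]] [ 1.231 -0.545  0.805] [[0.64, 0.768, 0.011], [0.494, -0.4, -0.772], [-0.588, 0.5, -0.635]]
top [[507.4791421644374, 0.0, 287.33343392200135], [0.0, 507.4791421644374, 220.4316708348814], [0.0, 0.0, 1.0]] [0.403 0.013 1.213] [[-0.014, -1.0, -0.01], [-0.991, 0.015, -0.134], [0.134, 0.008, -0.991]]
{'clock': 0.1, 'qpos': array([-1.30317713,  0.52195443, -0.03636413,  1.59991633,  0.02117956,
        1.02109617, -0.11281099]), 'qd': array([-0.00156403, -0.00040181, -0.00099814, -0.00118799,  0.00039037,
       -0.00035007, -0.00149855]), 'joint_efforts': array([ 4.15181727e-03, -9.28476691e+01,  1.98450610e+00, -3.70531690e+01,
        1.81896222e-02,  5.49651289e-03,  5.96185373e-05]), 'position': array([0.20705419, 0.58940363, 0.23079527]), 'tool_rot': array([-3.14060241e+00,  3.25276173e-05,  2.80377201e+00]), 'force': array([-0.18588441,  0.36214881, -0.58909622]), 'moment': array([0.03318077, 0.01615457, 0.03028759]), 'finger_force': 0.0, 'grip_width': 0.085626151673864}
```

View pics/scene0.png

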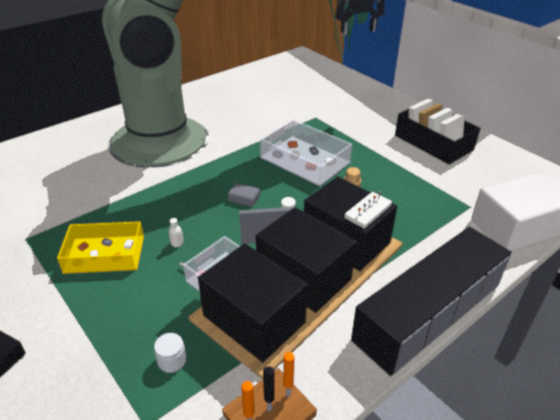

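View pics/top0.png

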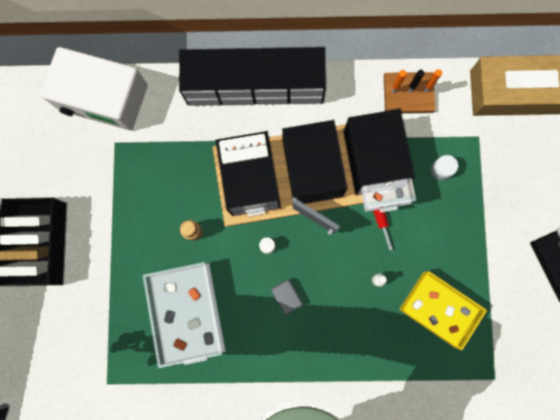

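The top view shows the three units: the left one has its drawers shut, and the middle one has its door open from about (293,203) to (338,230). The right one has the clear drawer pulled out, its front near (365,210)–(413,205). The jar is at (267,245), the dropper at (380,280) and the screwdriver at (383,228). I'll zoom in to get precise corners.

```bash
python3 - <<'E'
import cv2
a=cv2.imread("pics/top0.png")[100:260,210:430]
cv2.imwrite("pics/topc.png",cv2.convertScaleAbs(cv2.resize(a,None,fx=3.6,fy=3.6,interpolation=cv2.INTER_CUBIC),alpha=1.5,beta=20))
E
```

```text
(no output)
```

View pics/topc.png

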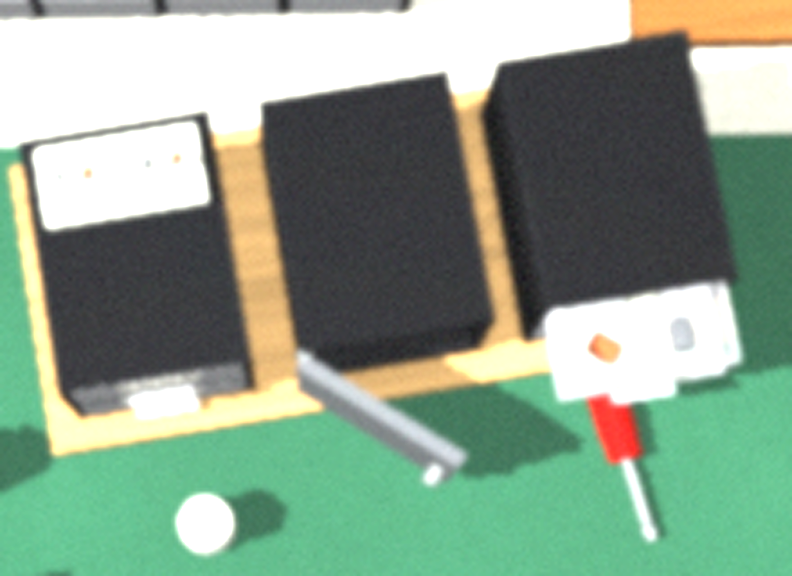

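```bash
cat > h.py <<'E'
import numpy as np
d=np.load("top0.npz");K,R,t=d["mtx"],d["R"],d["t"]
def px(c): return np.array(c)/3.6+[210-.36,100-.36]
def back(uv,z):
    r=R.T@np.linalg.solve(K,[*uv,1]);c=-R.T@t
    return (c+r*(z-c[2])/r[2])[:2]
def proj(X):
    p=K@(R@X+t);return p[:2]/p[2]
E
python3 - <<'E'
from h import *
from scipy.optimize import least_squares
C=[(.08,.06),(.08,-.06),(-.08,-.06),(-.08,.06)]
U={1:[(25,145),(207,117),(245,362),(65,388)],0:[(265,105),(447,77),(490,315),(300,347)],-1:[(500,66),(686,35),(735,275),None]}
def tf(p,l): 
    c,s=np.cos(p[2]),np.sin(p[2]);return p[:2]+np.array([[c,-s],[s,c]])@l
def res(p):
    return np.concatenate([proj(np.r_[tf(p,[a,b+.15*k]),.122])-px(q) for k,v in U.items() for (a,b),q in zip(C,v) if q])
s=least_squares(res,[.75,0,.15],loss='soft_l1');p=s.x;print(p,res(p).reshape(-1,2).round(1).tolist())
np.save("p.npy",p)
c,sn=np.cos(p[2]),np.sin(p[2]);inv=lambda X:np.array([[c,sn],[-sn,c]])@(X-p[:2])
for n,q,z in[("drL",(555,399),.114),("drR",(740,362),.114),("lipL",(615,402),.07),("lipR",(675,394),.07),("doorhinge_inner",(303,350),.114),("hinge_out",(300,365),.114),("free inner",(467,457),.114),("free outer",(452,468),.114),("knob",(430,482),.07),("sd1",(590,398),.01),("sd2",(652,540),.005)]:
    X=back(px(q),z);print(n,X.round(4),"row frame",inv(X).round(4))
for n,q,z in[("jar",(267,245),.045),("dropper",(380,280),.065),("case",(287,295),.028)]:
    X=back(q,z);print(n,X.round(4),inv(X).round(4))
E
```

```text
[ 0.68799431 -0.03815866  0.15048732] [[-2.2, -0.8], [0.6, -1.8], [1.7, 0.1], [-2.7, 1.9], [-2.2, -0.6], [0.4, -1.5], [1.3, 2.0], [-0.1, 2.1], [-1.0, -0.6], [0.3, -0.6], [0.8, 2.0]]
drL [ 0.5715 -0.1455] row frame [-0.1313 -0.0886]
drR [ 0.5926 -0.2587] row frame [-0.1274 -0.2037]
lipL [ 0.5757 -0.1896] row frame [-0.1337 -0.1329]
lipR [ 0.5803 -0.2276] row frame [-0.1349 -0.1712]
doorhinge_inner [0.6041 0.0071] row frame [-0.0762  0.0574]
hinge_out [0.5948 0.0091] row frame [-0.0851  0.0607]
free inner [ 0.5368 -0.0911] row frame [-0.1574 -0.0297]
free outer [ 0.5302 -0.0819] row frame [-0.1626 -0.0196]
knob [ 0.5266 -0.0716] row frame [-0.1645 -0.0089]
sd1 [ 0.5878 -0.1838] row frame [-0.1209 -0.1289]
sd2 [ 0.493 -0.222] row frame [-0.2203 -0.1525]
jar [0.5048 0.0704] [-0.1648  0.1347]
dropper [ 0.4207 -0.1835] [-0.286  -0.1036]
case [0.3899 0.0259] [-0.2852  0.108 ]
```

```bash
cat > go.py <<'E'
import sys,numpy as np
from workcell import bot
from scipy.spatial.transform import Rotation as Ro
p=np.load("p.npy");s=bot.observe();c,n=np.cos(p[2]),np.sin(p[2])
M=np.array([[c,-n],[n,c]]);T=Ro.from_euler('xyz',s["tool_rot"])
print("t",s["clock"],"row",(M.T@(s["position"][:2]-p[:2])*1e3).round(1),"z",s["position"][2].round(4),"F",s["force"].round(1),"q",s["qpos"].round(2))
W=Ro.from_euler('xyz',[np.pi,0,np.pi+p[2]])
print("turn",np.degrees((T.inv()*W).as_rotvec()).round(2))
for a in sys.argv[1:]:
    x,y,z=map(float,a.split(","));X=np.r_[p[:2]+M@[x,y],z]
    print(a,(T.inv().apply(X-s["position"])*100).round(2))
E
python3 go.py -.172,.036,.23 -.172,.036,.15
```

```text
t 0.1 row [-381.4  692.6] z 0.2308 F [-0.2  0.4 -0.6] q [-1.3   0.52 -0.04  1.6   0.02  1.02 -0.11]
turn [-6.000e-02 -1.000e-02 -2.798e+01]
-.172,.036,.23 [-49.3  -48.16   0.13]
-.172,.036,.15 [-49.3  -48.15   8.13]
```

Call:
servo_tool:
  plan:
    - [0,-5,-5,0,0,0,-4]
    - [0,-8,-8,0,0,0,-8]
    - [0,-11,-11,0,0,0,-12]
    - [0,-14,-14,0,0,0,-16]
    - [0,-17,-17,0,0,0,-20]
    - [0,-20,-20,0,0,0,-24]
    - [0,-23,-23,0,0,0,-28]
    - [0,-26,-25.5,0,0,0,-28]
    - [0,-29,-28.5,0,0,0,-28]
    - [0,-32,-31.5,0,0,0,-28]

```text
clock: 1.1
position: [0.4051, 0.1848, 0.2313]
tool_rot: [3.142, -0.0, -2.991]
force: [1.2, 0.7, 0.6]
grip_width: -0.0001
finger_force: 0.0
```

```bash
python3 go.py -.172,.036,.23
```

```text
t 1.1 row [-246.3  262.8] z 0.2313 F [1.2 0.7 0.6] q [-0.56  0.24 -0.    2.05  0.    0.85  1.16]
turn [ 0.   -0.    0.03]
-.172,.036,.23 [ -7.42 -22.68   0.13]
```

Call:
servo_tool:
  plan:
    - [0,-1.5,-4.5,0,0,0,0]
    - [0,-3,-9,0,0,0,0]
    - [0,-4.5,-13.5,0,0,0,0]
    - [0,-6,-18,0,0,0,0]
    - [0,-7,-21.5,0,0,0,0]
    - [0,-7.4,-22.7,0,0,0,0]
    - [0,-7.4,-22.7,3,0,0,0]
    - [0,-7.4,-22.7,6,0,0,0]
    - [0,-7.4,-22.7,8,0,0,0]
    - [0,-7.4,-22.7,8,0,0,0]

```text
clock: 2.1
position: [0.5104, -0.0263, 0.1491]
tool_rot: [3.141, -0.004, -2.99]
force: [0.2, 1.5, 1.5]
grip_width: 0.0006
finger_force: 0.0
```

```bash
python3 - <<'E'
from workcell import bot
import cv2
f=bot.grab_frame("top")["frame"][140:270,230:430]
cv2.imwrite("pics/t1.png",cv2.resize(f,None,fx=4,fy=4,interpolation=cv2.INTER_CUBIC))
E
python3 go.py -.172,.036,.068 -.155,.024,.068 -.111,-.008,.068
```

```text
t 2.15 row [-173.    38.1] z 0.1507 F [-0.5 -0.4 -0.3] q [-0.14  0.46  0.1   1.97 -0.07  0.71  1.72]
turn [ 0.02 -0.13  0.05]
-.172,.036,.068 [-0.12 -0.21  8.27]
-.155,.024,.068 [-1.82 -1.41  8.27]
-.111,-.008,.068 [-6.21 -4.61  8.26]
```

View pics/t1.png

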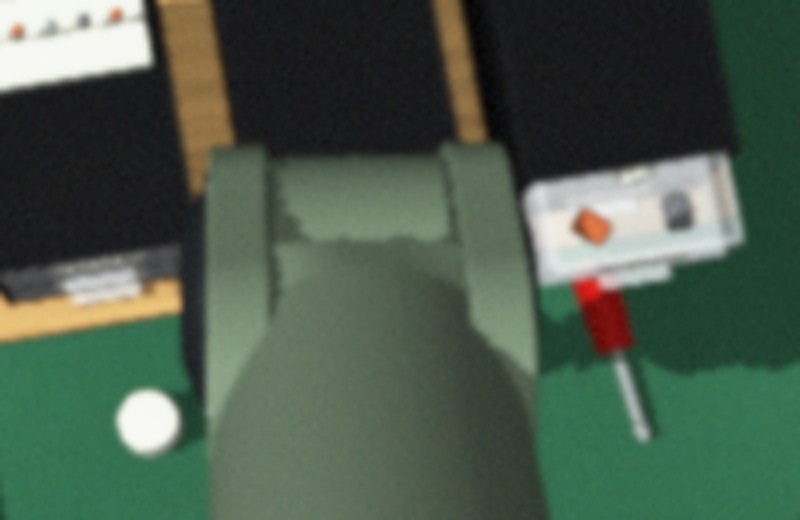

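The arm hides the door from above, while the drawer (front near (540,280)–(740,240)) and the jar at (148,422) are clear. I'll lower the fingers beside the door.

Call:
servo_tool:
  plan:
    - [0,-0.1,-0.1,3,0,0,0]
    - [0,-0.1,-0.1,6,0,0,0]
    - [0,-0.1,-0.1,8.2,0,0,0]
    - [0,-0.1,-0.1,8.2,0,0,0]
    - [0,-0.6,-0.5,8.2,0,0,0]
    - [0,-1.2,-0.9,8.2,0,0,0]
    - [0,-1.8,-1.4,8.2,0,0,0]
    - [0,-2.4,-1.8,8.2,0,0,0]
    - [0,-3.0,-2.3,8.2,0,0,0]
    - [0,-3.6,-2.7,8.2,0,0,0]

```text
clock: 3.15
position: [0.5523, -0.0487, 0.0695]
tool_rot: [-3.141, 0.0, -2.991]
force: [-0.2, 0.2, 2.1]
grip_width: -0.0003
finger_force: 0.7
```

```bash
python3 go.py -.105,-.010,.068 -.101,-.01,.068
```

```text
t 3.15 row [-135.8    9.9] z 0.0695 F [-0.2  0.2  2.1] q [-0.07  0.64  0.08  1.91 -0.08  0.59  1.78]
turn [-0.01  0.02  0.  ]
-.105,-.010,.068 [-3.08 -1.99  0.15]
-.101,-.01,.068 [-3.48 -1.99  0.15]
```

Call:
servo_tool:
  plan:
    - [0,-0.5,-0.4,0,0,0,0]
    - [0,-1.0,-0.8,0,0,0,0]
    - [0,-1.5,-1.2,0,0,0,0]
    - [0,-2.0,-1.6,0,0,0,0]
    - [0,-2.4,-2.0,0,0,0,0]
    - [0,-2.7,-2.0,0,0,0,0]
    - [0,-3.0,-2.0,0,0,0,0]
    - [0,-3.0,-2.0,0,0,0,0]

```text
clock: 3.95
position: [0.5845, -0.0632, 0.0692]
tool_rot: [3.142, -0.0, -2.991]
force: [-0.3, -0.3, -0.8]
grip_width: 0.0003
finger_force: 0.0
```

```bash
python3 go.py -.101,-.01,.068; python3 - <<'E'
from workcell import bot
import cv2
f=bot.grab_frame("scene")["frame"][150:350,150:400]
cv2.imwrite("pics/s1.png",cv2.resize(f,None,fx=3,fy=3,interpolation=cv2.INTER_CUBIC))
E
```

```text
t 3.95 row [-106.1   -9.2] z 0.0692 F [-0.3 -0.3 -0.8] q [-0.05  0.68  0.08  1.82 -0.08  0.64  1.8 ]
turn [ 0.   -0.    0.03]
-.101,-.01,.068 [-0.51 -0.08  0.12]
```

View pics/s1.png

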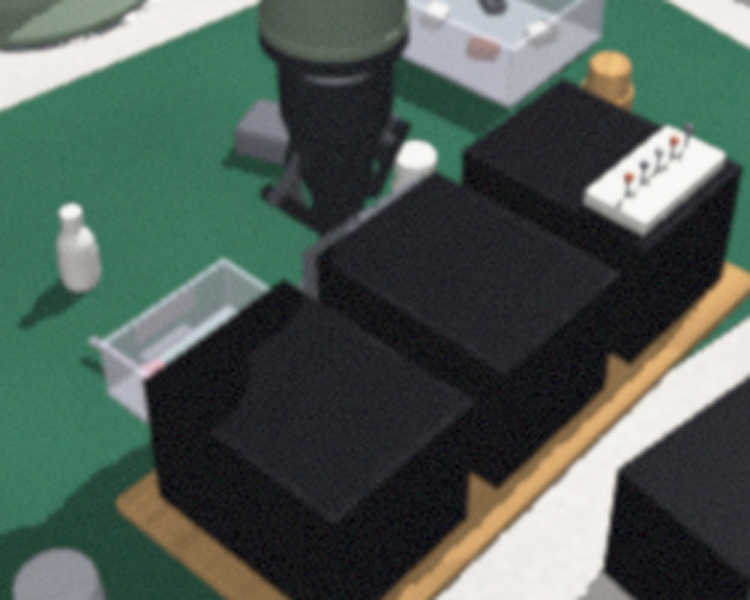

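The door is nearly shut: its grey free edge is at (312,262) beside the middle unit. I'll keep pushing in small steps until contact force builds.

Call:
servo_tool:
  plan:
    - [0,-0.2,0,0,0,0,0]
    - [0,-0.4,0,0,0,0,0]
    - [0,-0.5,0,0,0,0,0]
    - [0,-0.6,0,0,0,0,0]
    - [0,-0.6,0,0,0,0,0]

```text
clock: 4.5
position: [0.5887, -0.0628, 0.0689]
tool_rot: [3.141, -0.003, -2.991]
force: [-8.7, -1.1, 1.9]
grip_width: -0.0001
finger_force: 0.0
```

Call:
servo_tool:
  plan:
    - [0,-0.1,0,0,0,0,0]
    - [0,-0.2,0,0,0,0,0]
    - [0,-0.2,0,0,0,0,0]
    - [0,-0.2,0,0,0,0,0]

```text
clock: 4.9
position: [0.5888, -0.0629, 0.0683]
tool_rot: [3.141, -0.007, -2.991]
force: [-17.8, -3.2, 3.9]
grip_width: 0.0001
finger_force: 0.0
```

```bash
python3 go.py
```

```text
t 4.9 row [-101.8   -9.6] z 0.0683 F [-17.8  -3.2   3.9] q [-0.05  0.69  0.08  1.81 -0.08  0.66  1.8 ]
turn [ 0.03 -0.39 -0.02]
```

Stalled firmly at x = -101.8 mm, where a shut door should stop the fingers. Next I'll back off, go up and move over to the drawer.

Call:
servo_tool:
  plan:
    - [0,2,0,0,0,0,0]
    - [0,5,0,0,0,0,0]
    - [0,7.5,0,0,0,0,0]
    - [0,8,0,-4,0,0,0]
    - [0,8,0,-8,0,0,0]
    - [0,8,-4,-8,0,0,0]
    - [0,8,-8,-8,0,0,0]
    - [0,8,-11,-8,0,0,0]
    - [0,8,-14,-8,0,0,0]
    - [0,8,-14,-8,0,0,0]

```text
clock: 5.9
position: [0.5339, -0.2169, 0.1494]
tool_rot: [-3.14, 0.0, -2.995]
force: [-0.8, 0.8, 0.0]
grip_width: -0.0001
finger_force: 0.0
```

```bash
python3 go.py -.17,-.15,.085 -.15,-.15,.085 -.1,-.15,.085
```

```text
t 5.9 row [-179.1 -153.7] z 0.1494 F [-0.8  0.8  0. ] q [ 0.21  0.55  0.1   1.81 -0.07  0.78  2.07]
turn [-0.11  0.01 -0.24]
-.17,-.15,.085 [-0.91  0.38  6.44]
-.15,-.15,.085 [-2.91  0.39  6.44]
-.1,-.15,.085 [-7.91  0.41  6.44]
```

Call:
servo_tool:
  plan:
    - [0,0,0.2,3,0,0,0]
    - [0,0,0.3,6,0,0,0]
    - [0,0,0.3,6.4,0,0,0]
    - [0,-1,0.3,6.4,0,0,0]
    - [0,-2,0.3,6.4,0,0,0]
    - [0,-2.6,0.3,6.4,0,0,0]
    - [0,-3.2,0.3,6.4,0,0,0]
    - [0,-3.8,0.3,6.4,0,0,0]
    - [0,-4.4,0.3,6.4,0,0,0]
    - [0,-5,0.3,6.4,0,0,0]

```text
clock: 6.9
position: [0.5834, -0.2022, 0.0854]
tool_rot: [-3.142, -0.0, -2.991]
force: [-0.5, 0.2, 0.7]
grip_width: -0.0004
finger_force: 0.4
```

```bash
python3 go.py -.092,-.15,.085;  python3 - <<'E'
from workcell import bot
import cv2
f=bot.grab_frame("scene")["frame"][150:350,150:400]
cv2.imwrite("pics/s2.png",cv2.resize(f,None,fx=3,fy=3,interpolation=cv2.INTER_CUBIC))
E
```

```text
t 6.9 row [-128.  -146.5] z 0.0854 F [-0.5  0.2  0.7] q [ 0.18  0.69  0.09  1.73 -0.09  0.72  2.04]
turn [-0.   -0.01  0.02]
-.092,-.15,.085 [-3.6  -0.35  0.04]
```

View pics/s2.png

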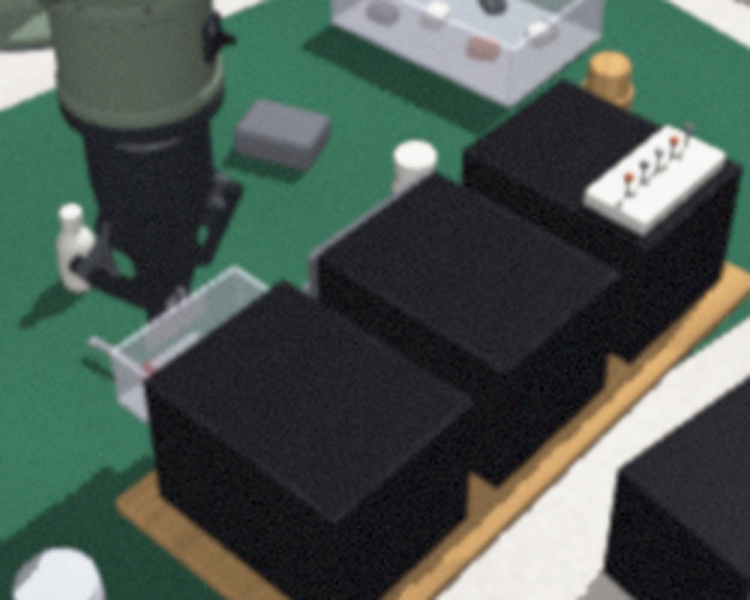

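The fingers stand behind the front face at about (165,300), the drawer has moved in, and the door edge is tight against the middle unit. I'll keep pushing.

Call:
servo_tool:
  plan:
    - [0,-0.5,-0.1,0,0,0,0]
    - [0,-1.0,-0.2,0,0,0,0]
    - [0,-1.5,-0.3,0,0,0,0]
    - [0,-2.0,-0.3,0,0,0,0]
    - [0,-2.5,-0.3,0,0,0,0]
    - [0,-2.8,-0.3,0,0,0,0]
    - [0,-3.1,-0.3,0,0,0,0]
    - [0,-3.3,-0.3,0,0,0,0]
    - [0,-3.3,-0.3,0,0,0,0]

```text
clock: 7.85
position: [0.6164, -0.2001, 0.0853]
tool_rot: [-3.142, 0.0, -2.991]
force: [-0.7, -0.6, -0.9]
grip_width: -0.0003
finger_force: 0.0
```

Call:
servo_tool:
  plan:
    - [0,-0.1,0,0,0,0,0]
    - [0,-0.2,0,0,0,0,0]
    - [0,-0.3,0,0,0,0,0]
    - [0,-0.3,0,0,0,0,0]

```text
clock: 8.25
position: [0.6192, -0.1997, 0.0853]
tool_rot: [3.142, 0.0, -2.991]
force: [-0.0, -0.6, -0.3]
grip_width: -0.0001
finger_force: 0.0
```

```bash
python3 go.py -.092,-.15,.085
```

```text
t 8.25 row [ -92.2 -149.4] z 0.0853 F [-0.  -0.6 -0.3] q [ 0.16  0.74  0.09  1.64 -0.09  0.77  2.02]
turn [0.   0.01 0.02]
-.092,-.15,.085 [-0.02 -0.06  0.03]
```

No stop force yet, so I'll creep in further.

Call:
servo_tool:
  plan:
    - [0,-0.1,0,0,0,0,0]
    - [0,-0.2,0,0,0,0,0]
    - [0,-0.3,0,0,0,0,0]
    - [0,-0.3,0,0,0,0,0]

```text
clock: 8.65
position: [0.6223, -0.1992, 0.0853]
tool_rot: [-3.142, 0.0, -2.991]
force: [-0.4, 0.1, -0.3]
grip_width: -0.0001
finger_force: 0.0
```

```bash
python3 go.py
```

```text
t 8.65 row [ -89.1 -149.4] z 0.0853 F [-0.4  0.1 -0.3] q [ 0.16  0.74  0.1   1.63 -0.09  0.77  2.02]
turn [-0.    0.01  0.03]
```

Call:
servo_tool:
  plan:
    - [0,-0.1,0,0,0,0,0]
    - [0,-0.2,0,0,0,0,0]
    - [0,-0.3,0,0,0,0,0]
    - [0,-0.3,0,0,0,0,0]

```text
clock: 9.05
position: [0.6226, -0.1994, 0.0851]
tool_rot: [3.141, -0.005, -2.992]
force: [-17.7, 0.8, 10.7]
grip_width: 0.0001
finger_force: 8.6
```

```bash
python3 go.py;  python3 - <<'E'
from workcell import bot
import cv2
f=bot.grab_frame("scene")["frame"][190:320,170:370]
cv2.imwrite("pics/s3.png",cv2.convertScaleAbs(cv2.resize(f,None,fx=4,fy=4,interpolation=cv2.INTER_CUBIC),alpha=1.6,beta=20))
E
```

```text
t 9.05 row [ -88.8 -149.6] z 0.0851 F [-17.7   0.8  10.7] q [ 0.16  0.74  0.1   1.63 -0.09  0.78  2.01]
turn [ 0.05 -0.27 -0.03]
```

View pics/s3.png

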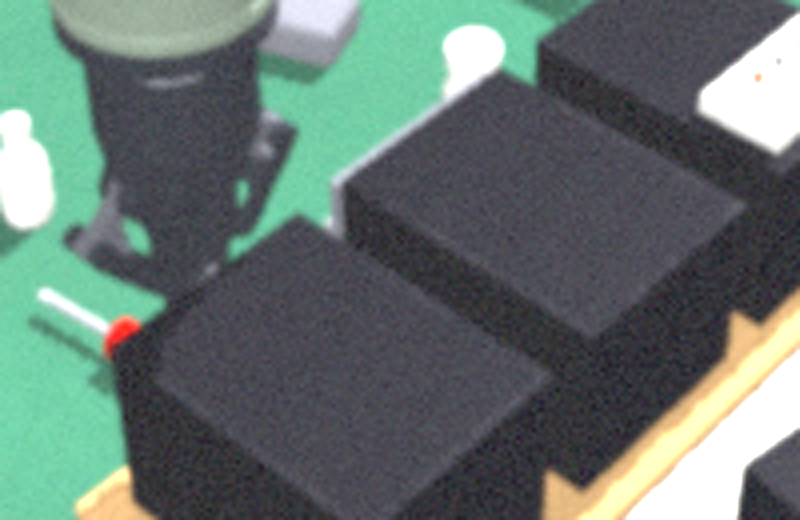

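Firm stop at 18 N and the drawer no longer shows past the unit front. Next I'll back away and check from above.

Call:
servo_tool:
  plan:
    - [0,1,0,0,0,0,0]
    - [0,3,0,0,0,0,0]
    - [0,6,0,0,0,0,0]
    - [0,8,0,-2,0,0,0]
    - [0,9,0,-6,0,0,0]
    - [0,9,2,-10,0,0,0]
    - [0,11,5,-13,0,0,0]
    - [0,14,8,-14,0,0,0]
    - [0,17,10,-14,0,0,0]
    - [0,19,12,-14,0,0,0]

```text
clock: 10.1
position: [0.4173, -0.1082, 0.2257]
tool_rot: [-3.141, 0.001, -2.991]
force: [-0.7, 0.3, 0.2]
grip_width: -0.0002
finger_force: 0.0
```

Call:
servo_tool:
  plan:
    - [0,0,5,0,0,0,0]
    - [0,0,10,0,0,0,0]
    - [0,0,15,0,0,0,0]
    - [0,0,20,0,0,0,0]
    - [0,0,25,0,0,0,0]
    - [0,0,30,0,0,0,0]
    - [0,0,30,0,0,0,0]
    - [0,0,30,0,0,0,0]

```text
clock: 10.9
position: [0.3737, 0.1884, 0.2252]
tool_rot: [3.141, 0.0, -2.988]
force: [0.5, -1.0, -0.7]
grip_width: 0.0002
finger_force: 0.0
```

```bash
python3 go.py;  python3 - <<'E'
from workcell import bot
import cv2,numpy as np
f=bot.grab_frame("top")["frame"][100:260,210:430]
a=cv2.resize(f,None,fx=3.6,fy=3.6,interpolation=cv2.INTER_CUBIC)
cv2.imwrite("pics/t2.png",cv2.convertScaleAbs(a,alpha=1.5,beta=20))
E
```

```text
t 10.9 row [-276.7  271.1] z 0.2252 F [ 0.5 -1.  -0.7] q [-0.5   0.2  -0.12  2.11  0.03  0.83  1.08]
turn [0.01 0.01 0.15]
```

View pics/t2.png

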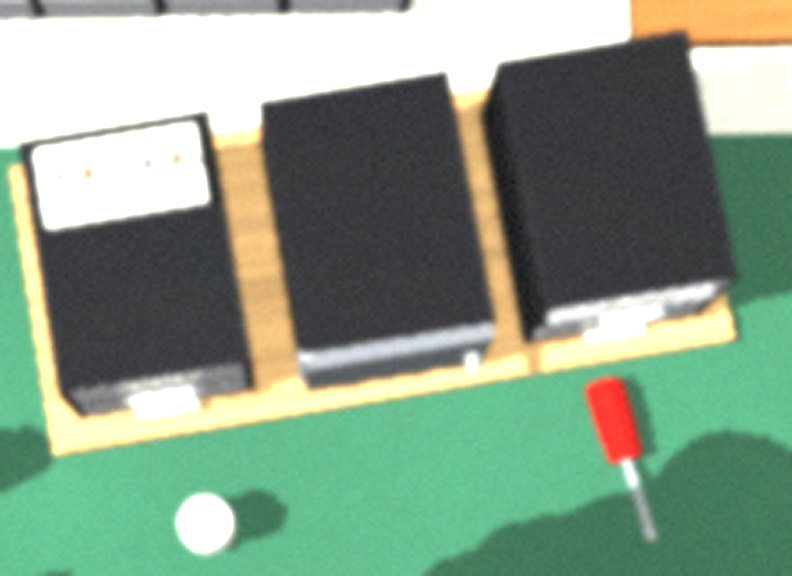

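```bash
python3 - <<'E'
from h import *
p=np.load("p.npy");c,s=np.cos(p[2]),np.sin(p[2])
inv=lambda q,z:(np.array([[c,s],[-s,c]])@(back(px(q),z)-p[:2])*1e3).round(1)
for n,q,z in[("lip R",(585,342),.07),("lip R",(663,325),.07),("lip L",(132,414),.07),("lip L",(200,405),.07),("top R",(545,310),.114),("top R",(720,283),.114),("door",(303,354),.114),("door",(490,328),.114)]:print(n,inv(q,z))
E
```

```text
lip R [ -92.7 -121.4]
lip R [ -90.1 -172.2]
lip L [-91.  169.4]
lip L [-92.4 126.1]
top R [-76.1 -92.7]
top R [ -77.2 -201.3]
door [-78.6  57.8]
door [-81.6 -57.6]
```

The drawer's lip lines up with the permanently shut reference unit, the door lies parallel to its unit front, and the bystanders in this view haven't moved. Handing in.

```bash
python3 -c "
from workcell import bot
print(bot.job_done())"
```

```text
the job is handed in; nothing more can be done
None
```

I pushed the drawer home and the cupboard door shut, each to a firm stop at about 18 N. The final top view matches that, the arm finished clear, and I handed the job in at about 11 s; no verdict came back.

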